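# Open the bench screw press and draw out the jar

## Robot

A 6-joint arm with a two-finger parallel gripper is mounted at the origin on a cart in front of the work surface, level with it; the furniture and walls round the work are solid. World frame = base frame: x ahead of the robot, y to its left, z up, the work surface at z = 0. Lengths are in m, angles in rad, forces in N, time in s.
With the tool pointing down it reaches from about 0.325 to 0.925 m from the base axis. Payload 3.1 kg.
Tool frame: the origin (TCP) lies at the very end of the fingers, on their centre line; the grasp point (between the pads) lies hold_point_z behind it (hold_point_z is the distance from the TCP to the grasp point, in m); z points along the fingers, y is the line along which they close (so a half turn about z gives the same grasp; the last joint's range is limited). The gripper opens to 85 mm and grips with 20 to 120 N. Pads are 22 mm wide; open, the fingers measure 114 mm over their backs; the gripper's body (76 mm by 85 mm) begins 54 mm behind the grasp point. The pads swing forward as they close: fully open they stand 13 mm farther back than shut.
Start: joints at [1.172, 0.217, 1.613, -0, 1.311, -0.112], TCP at [0.177, 0.599, 0.231] pointing down, gripper open.
Joint ranges: [-2.75, 2.75], [-0.78, 2.1], [0.31, 2.55], [-1.13, 4.27], [0.13, 2.63], [-2.58, 2.58]. Speed limits (rad/s): [2.79, 2.79, 3.14, 3.14, 3.14, 3.14].

## Interface

Orientations are given as a 3x3 rotation matrix whose columns are the frame's x, y, z axes.
In Python, from plant import * gives the robot as it stands.
- The arm moves only by the shell command python3 -m creep 'ROWS' [OPENING] [FORCE]. ROWS is JSON, a list of rows, each a list of 2 entries, a list of its own where there are three numbers: the shift along the tool's x, y, z in m, then the turn about the tool's z in degrees. A call has 1 to 12 rows; each row shifts and turns the commanded pose from where the row before left it, along the tool's axes as they then stand; what a row does not reach is not made up. A row lasts 1/12 s, in which the tool goes at most 41.7 mm and 7.16 degrees, less where a joint would pass 70% of its speed; a pose out of reach is approached as far as the arm can. A call is refused whole if a number of a shift passes 0.0417 or a number of a turn 7.16, either way. A call with a gripper value outside its range is refused whole. OPENING is the opening, from 0 (shut) to 1 (fully open), set as the call begins (- or left out, the last holds). The fingers move at their own pace and stop on an object; FORCE is the grip in N (left out, the last holds). Time passes only in rows, so rows that do not move let the fingers close. It gives the time, the measured TCP pose, the force, the opening and the grip force at its end, in the units of the state.
- state(): the state, without advancing time (a new reading comes with each control period).
- grab_frame(name): name is "side" or "top" or "wrist"; returns the picture (480x640x3 uint8, red, green, blue); there is no depth.
- get_calibration(name): a dict with "vfov" (degrees; the focal length in pixels is half the picture's height over the tangent of half this angle, whatever the lens; pixels are square), "cx", "cy" (the principal point, pixels), "R" (3x3) and "t" (3): a world point X has camera coordinates R X + t. Camera axes: x right, y down, z forward; pixel columns grow to the right and rows downward; lengths in m; the calibration is good to about 2 mm. A picture is of the moment at which its call begins: read the wrist's pose just before it. get_calibration takes no time and is no camera call; for the wrist camera it gives the pose at the moment of the call.
- sign_off(): hands the job in; it is judged then, once.
The state is a dict: "time_s": time; "q": joint angles; "dq": joint speeds; "tau": joint torques, N m; "tool_pos": TCP position; "tcp_rot": TCP orientation; "force": force on the tool from outside, world axes, zero at the start; "moment": the same for the moment, N m; "grip_width": opening from 0.0 (shut) to 1.0 (fully open); "gripper_force": force on a finger pad.
Only numpy, scipy, OpenCV 4.12 (cv2) and the standard library are available. Lean on these libraries where they do the work, as an engineer would, in place of code of your own. Each camera call takes 0.05 s, during which the arm holds its last target. There are 200 camera calls.

## Task

The jar is held under the cup of the small bench screw press. Open the press fully: turn the handwheel anticlockwise, letting your hand rise with it, until the spindle is snug against its upper stop, feeling for the stop and not wrenching the press round on its soft rubber mount or pushing or pulling it up or down. Then draw the tray all the way out by its knob, with the jar still standing in its seat, and let go; leave the things standing round about where they are.

Things in the scene. Friction and masses are not known exactly. Their poses are not given: they have to be found in the camera images.
- wheel_centre (a point): centre of the level dark steel handwheel, at mid height of its rim: 53 mm over the rim, rim bar 10 mm thick, 3 spokes. 165 mm above the worktop at the start, the nut under it 31 mm lower. Turned anticlockwise seen from above it rises 20 mm per turn with spindle and cup; the travel differs each time, 12.5 to 18 mm (0.62 to 0.9 turn). Takes about 0.12 N m; stays where left
- spindle: the spindle that rises with the wheel (it does not turn), carrying the steel pressing cup, 53 mm wide, and above it the stop collar, a dark steel ring 26 mm wide, 8 mm high, clamped at a height that differs each time (its top 12.5 to 18 mm under the washer at the start). The collar striking the washer is the upper stop, a hard one; wound snug, it stays pressed on. Origin on the axis at worktop height at the start
- stop_washer: square brass washer 22 mm under the bridge; its underside, which the stop collar strikes, is 2 mm below its origin, 110 mm above the worktop
- press_frame: grey frame: base 96 x 106 mm, two columns, bridge 36 x 112 mm (110 to 126 mm above the worktop, nut to 134). Origin on the spindle axis at worktop height, z up; the tray comes out along its -x. It stands on soft rubber buffers: twists about the upright axis 0.1 rad per 0.3 N m, gives 1 mm up or down per 4 N, and springs back
- press_foot: the fixed dark steel foot plate of the press, 110 x 120 x 10 mm; origin on the spindle axis on the worktop, axes as the frame's at rest
- press_tray (a joint): how far the tray is drawn out along the frame's -x axis, m: 0 in, 0.065 fully out, a hard stop. It drags with about 1.5 N
- tray_knob (a point): grip point on the tray's black upright round knob, 18 mm across there; its top is 13 mm above this point, its wide part begins 12 mm below. About 62 mm above the worktop; with the tray in, 98 mm from the spindle axis along the frame's -x. Beneath the knob, 25 mm below the point, lies only the tray's flat tongue, 22 mm wide
- tray_seat (a point): middle of the round jar seat on the tray's upper face (37 mm above the worktop), with a 3 mm high ring round it
- jar_centre (a point): centre of the small cream jar with black lid, 44 mm across, 35 mm high, standing loose in the seat; z is its own upright. At the start the cup of the spindle reaches 8 mm down over its lid and holds it captive, so the tray cannot come out
- spare_jar: a like jar with black lid standing behind the press on the worktop: leave alone; origin at its underside
- small_bottle: small blue bottle 26 mm wide, 70 mm high, beside the press: leave alone; origin at its underside
- label_roll: roll of labels 68 mm wide, 29 mm high, beside the press: leave alone; origin at its underside
- bottle_c: amber bottle 34 mm wide, 92 mm high, to the right: leave alone; origin at its underside
- tape_roll: roll of tape 104 mm wide, 25 mm high, near the front edge: leave alone; origin at its underside
- timer: flat white timer 64 mm square, 19 mm high, to the right near the edge: leave alone; origin at its underside

How it is judged:
On the way, in this order (a step that is already met when the one before it is completed fails the run):
1. the handwheel is wound up until the stop collar presses on the washer, the tray still in (contact force between spindle and stop_washer above 1 N and value of joint press_tray below 0.01 m), for 0.2 s.
2. the tray is drawn out fully (value of joint press_tray above 0.06 m), for 0.2 s.
At the end, for the whole second after the job is handed in: the stop collar is still up against the stop washer (contact force over 1 N), the frame is at rest, the tray is drawn out more than 60 mm, and the jar stands in its seat (centre within 6 mm, upright within 0.1 rad) (contact force between spindle and stop_washer above 1 N and value of joint press_tray above 0.06 m and horizontal distance between jar_centre and tray_seat below 0.006 m and angle between jar_centre's own z axis and vertical below 0.1 rad and linear speed of press_frame below 0.01 m/s); the robot touches nothing.
It fails at once if the press is wrenched round on its rubber mount by more than 0.17 rad (10 degrees, 0.5 N m) (angle between the x axis of press_frame and the x axis of press_foot, either way round above 0.17 rad).
It fails at once if the press is pushed down or pulled up on its mount by more than 2.5 mm (10 N) (z of press_frame in the frame of press_foot above 0.0025 m or z of press_frame in the frame of press_foot below -0.0025 m).
It fails at once if one of the things standing round about is shifted by more than 15 mm (distance of any of spare_jar, small_bottle, label_roll, bottle_c, tape_roll, timer from where it was at the start of the episode above 0.015 m).
It also fails if it takes over 72 s, if anything falls off the work surface, if the arm or the gripper's body presses on something with over 40 N, if the wrist force passes 120 N, or if a joint passes its speed limit or range.

## Working session

There is one attempt and no reset: what is moved stays moved. The work goes in short steps, Python scripts to look and compute and a shell command to move; the robot and the scene stay as the last step left them, time stands still between calls to the robot, and variables do not carry over. Pictures are saved under pics/ and viewed, at most 10 in all, crops included, and the job is handed in when it is done.

```bash
mkdir -p pics; ls; python3 - <<'E'
from plant import *
import cv2,numpy as np
for n in("side","top"):
    c=get_calibration(n);f=grab_frame(n);cv2.imwrite(f"pics/{n}0.png",f[:,:,::-1]);print(n,{k:np.round(v,4).tolist() for k,v in c.items()})
s=state();print(s)
E
```

```text
pics
side {'vfov': 55.2784, 'cx': 328.0581, 'cy': 239.4749, 'R': [[-0.9349, -0.3547, 0.0095], [-0.2208, 0.5604, -0.7982], [0.2778, -0.7484, -0.6023]], 't': [0.4765, 0.1562, 0.9954]}
top {'vfov': 43.302, 'cx': 313.2951, 'cy': 235.1463, 'R': [[0.409, -0.9125, -0.0037], [-0.8578, -0.383, -0.3428], [0.3114, 0.1434, -0.9394]], 't': [-0.152, 0.4553, 1.5385]}
{'time_s': 0.1, 'q': array([ 1.17182768e+00,  2.17724064e-01,  1.61480645e+00,  3.54679965e-05,
        1.31131402e+00, -1.12231521e-01]), 'dq': array([-2.37264870e-04,  5.85430914e-04, -4.53867132e-03, -7.15876982e-04,
       -3.31521903e-04,  3.66880473e-05]), 'tau': array([-1.13113882e-03, -3.98072255e+01, -3.04971385e+01, -1.31445390e-04,
        4.13909118e-03, -1.35025857e-05]), 'tool_pos': array([0.17645818, 0.59878767, 0.23005362]), 'tcp_rot': array([[-9.59169084e-01,  2.82831835e-01, -9.06371342e-04],
       [ 2.82833143e-01,  9.59166911e-01, -2.06170348e-03],
       [ 2.86246022e-04, -2.23387409e-03, -9.99997464e-01]]), 'force': array([-0.04283068, -0.07481732, -0.49926739]), 'moment': array([-0.03708741, -0.00448505,  0.0437134 ]), 'gripper_force': 0.0, 'grip_width': 0.9977192270600583}
```

View pics/side0.png

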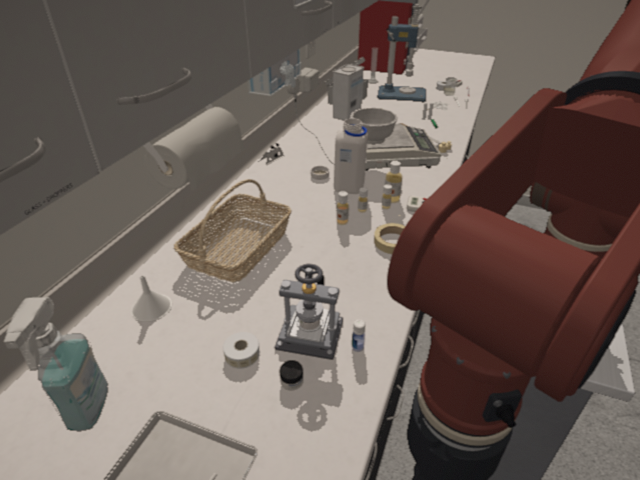

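View pics/top0.png

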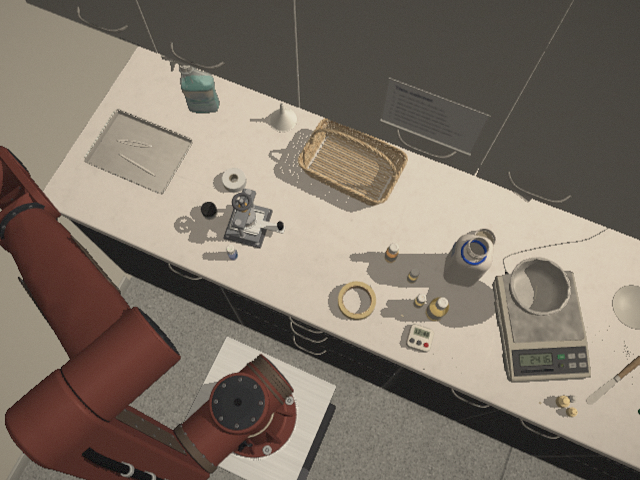

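The side view shows the press at about (310,310) with its wheel at (308,274). In the top view the wheel is at (242,201) and the black knob at (280,226). Next I'll enlarge both.

```bash
python3 - <<'E'
import cv2,numpy as np
a=cv2.imread("pics/side0.png")[255:385,260:380];b=cv2.imread("pics/top0.png")[160:270,190:300]
a=cv2.resize(a,None,fx=4,fy=4,interpolation=cv2.INTER_CUBIC)[:480,:400] if 0 else cv2.resize(a[:,:],(480,520),interpolation=cv2.INTER_CUBIC)
cv2.imwrite("pics/sidec.png",a)
cv2.imwrite("pics/topc.png",cv2.resize(b,(550,550),interpolation=cv2.INTER_CUBIC))
E
```

```text
(no output)
```

View pics/sidec.png

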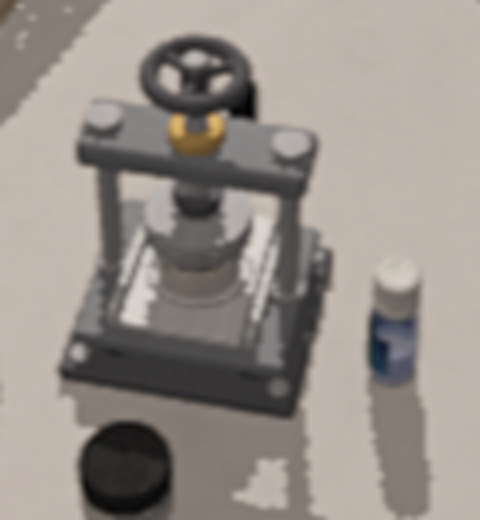

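View pics/topc.png

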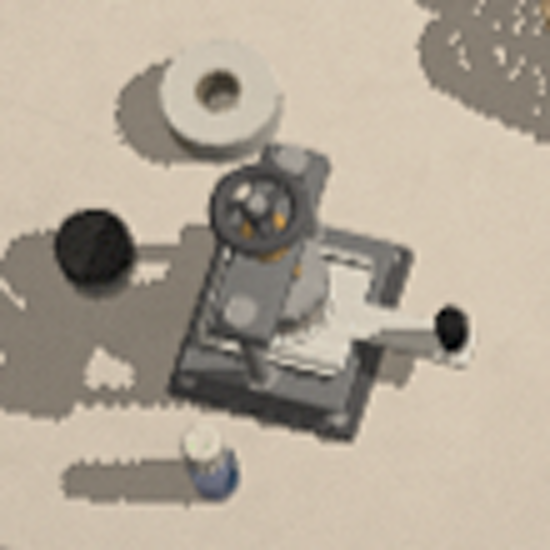

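The side crop shows the wheel rim centred at (195.5,74). In the top crop the wheel is at (255,208), the knob top at (452,328) and the foot corners at about (353,440), (170,392) and (412,250).

```bash
cat > h.py <<'E'
from plant import *
import numpy as np,cv2
def ray(c,u,v):
    f=240/np.tan(np.radians(c["vfov"])/2);R=np.array(c["R"]);t=np.array(c["t"])
    return -R.T@t, R.T@np.array([(u-c["cx"])/f,(v-c["cy"])/f,1])
def atz(c,u,v,z):
    o,d=ray(c,u,v);return o+d*(z-o[2])/d[2]
def tri(rs):
    A=0;b=0
    for o,d in rs:
        d=d/np.linalg.norm(d);P=np.eye(3)-np.outer(d,d);A=A+P;b=b+P@o
    return np.linalg.solve(A,b)
def proj(c,X):
    f=240/np.tan(np.radians(c["vfov"])/2);x=np.array(c["R"])@X+np.array(c["t"]);return x[:2]/x[2]*f+[c["cx"],c["cy"]]
E
python3 - <<'E'
from h import *
np.set_printoptions(precision=4,suppress=True)
T=get_calibration("top");S=get_calibration("side")
t=lambda u,v:((u+.5)/5-.5+190,(v+.5)/5-.5+160); s=lambda u,v:((u+.5)/4-.5+260,(v+.5)/4-.5+255)
print("wheel tri",tri([ray(T,*t(255,208)),ray(S,*s(195.5,74))]),atz(T,*t(255,208),.165),atz(S,*s(195.5,74),.165))
k=atz(T,*t(452,326),.075);w=(atz(T,*t(255,208),.165)+atz(S,*s(195.5,74),.165))/2
d=k-w;print("knob",k,"dist",np.hypot(*d[:2]),"frame -x dir deg",np.degrees(np.arctan2(d[1],d[0])))
for p in((353,440),(170,392),(412,250)):print("foot top",atz(T,*t(*p),.01))
print("bridge bolt ends z.126",atz(T,*t(292,160),.13),atz(T,*t(240,312),.13))
print("side bolts",atz(S,*s(104,115),.13),atz(S,*s(293,143),.13))
print("roll",atz(T,*t(220,93),.029),"sparejar",atz(T,*t(93,247),.035),"bottle",atz(T,*t(203,440),.07))
E
```

```text
wheel tri [0.4579 0.2441 0.1634] [0.4582 0.2438 0.165 ] [0.4563 0.246  0.165 ]
knob [0.4699 0.1423 0.075 ] dist 0.10332913603216384 frame -x dir deg -82.98196032985665
foot top [0.4071 0.1776 0.01  ]
foot top [0.3909 0.2835 0.01  ]
foot top [0.5237 0.1968 0.01  ]
bridge bolt ends z.126 [0.5029 0.2486 0.13  ] [0.414 0.235 0.13 ]
side bolts [0.5013 0.2522 0.13  ] [0.4113 0.2377 0.13  ]
roll [0.5601 0.3347 0.029 ] sparejar [0.4438 0.3549 0.035 ] bottle [0.358  0.2373 0.07  ]
```

The frame's -x heads about -81°, consistent with the foot edges and the bridge. The wheel is at about (0.4575,0.2445) and the knob at about (0.472,0.146). Turning anticlockwise lowers q6, so I'll start the grasp with q6 near +2.5.

```bash
python3 -m creep '[[[-0.0308,-0.0217,0],0],[[-0.0308,-0.0217,0],0],[[-0.0308,-0.0217,0],0],[[-0.0308,-0.0217,0],0],[[-0.0308,-0.0217,0],0],[[-0.0308,-0.0217,0],0],[[-0.0308,-0.0217,0],0],[[-0.0308,-0.0217,0],0],[[-0.0308,-0.0217,0],0],[[-0.0308,-0.0217,0],0],[[-0.0308,-0.0217,0],0],[[-0.0308,-0.0217,0],0]]' 1 20
python3 -m creep '[[[0,0,0],7],[[0,0,0],7],[[0,0,0],7],[[0,0,0],7],[[0,0,0],7],[[0,0,0],7],[[0,0,0],7],[[0,0,0],7],[[0,0,0],7],[[0,0,0],7],[[0,0,0],7],[[0,0,0],7]]'
python3 -m creep '[[[0,0,0],7],[[0,0,0],7],[[0,0,0],7],[[0,0,0],7],[[0,0,0],7],[[0,0,0],7],[[0,0,0],7],[[0,0,0],7],[[0,0,0],7],[[0,0,0],7],[[0,0,0],7],[[0,0,0],7]]'
python3 -m creep '[[[0,0,0],7],[[0,0,0],7],[[0,0,0],5],[[0,0,0],0],[[0,0,0],0]]'
python3 - <<'E'
from h import *
np.set_printoptions(precision=4,suppress=True)
s=state();print(s["q"],s["tool_pos"],s["moment"],s["force"],s["tcp_rot"],hold_point_z)
c=get_calibration("wrist");print(c)
cv2.imwrite("pics/w1.png",grab_frame("wrist")[:,:,::-1])
print("wheel exp px",proj(c,np.array([.4575,.2445,.165])),"knob",proj(c,np.array([.472,.146,.075])))
E
```

```text
time_s: 1.1
tool_pos: [0.4581, 0.2434, 0.2309]
tcp_rot: [[-0.959, 0.283, -0.001], [0.283, 0.959, -0.0], [0.0, -0.0, -1.0]]
force: [0.3, 0.4, 0.4]
grip_width: 1.001
gripper_force: 0.0
time_s: 2.1
tool_pos: [0.4571, 0.245, 0.2307]
tcp_rot: [[0.187, 0.982, -0.001], [0.982, -0.187, -0.0], [-0.001, -0.001, -1.0]]
force: [-0.7, 0.4, -0.5]
grip_width: 1.0
gripper_force: 0.0
time_s: 3.1
tool_pos: [0.4571, 0.245, 0.2307]
tcp_rot: [[0.997, -0.083, -0.001], [-0.083, -0.997, -0.0], [-0.001, 0.001, -1.0]]
force: [0.1, -0.3, 0.5]
grip_width: 1.0
gripper_force: 0.0
time_s: 3.52
tool_pos: [0.4573, 0.245, 0.2308]
tcp_rot: [[0.918, -0.396, -0.001], [-0.396, -0.918, -0.0], [-0.001, 0.001, -1.0]]
force: [0.5, -0.7, -0.5]
grip_width: 0.997
gripper_force: 0.0
[ 0.3566 -0.0099  1.8615  0.      1.2909  2.334 ] [0.4573 0.245  0.2308] [0.0042 0.0448 0.0067] [ 0.4924 -0.6572 -0.456 ] [[ 0.9184 -0.3955 -0.0009]
 [-0.3955 -0.9184 -0.0003]
 [-0.0007  0.0007 -1.    ]] 0.0187
{'vfov': 70.03924807217506, 'cx': 317.9160628043446, 'cy': 242.07178805362466, 'R': array([[-0.3951, -0.9186, -0.0012],
       [-0.8755,  0.3762,  0.3032],
       [-0.2781,  0.1209, -0.9529]]), 't': array([0.406 , 0.271 , 0.4773])}
wheel exp px [318.526  261.2959] knob [417.8462 166.4173]
```

View pics/w1.png

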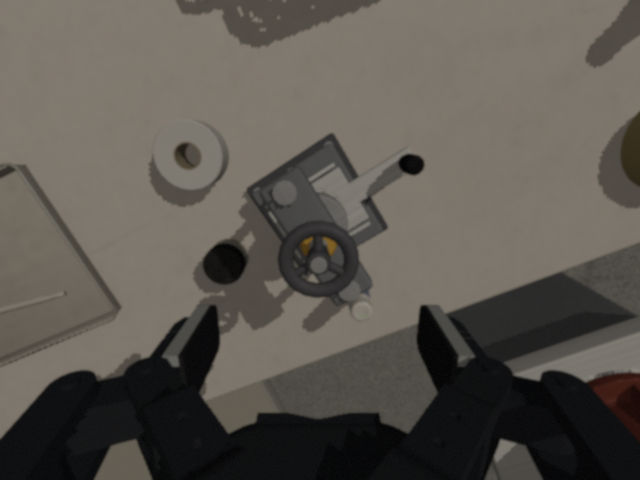

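The wheel rim is centred at about (318,259) and the knob top at about (411,163). The gripper is already over the wheel to within 2 mm.

```bash
python3 - <<'E'
from h import *
np.set_printoptions(precision=4,suppress=True)
c=get_calibration("wrist");s=state()
w=atz(c,318,259,.165);k=atz(c,411,162.5,.075);print(w,k,np.linalg.norm((k-w)[:2]),np.degrees(np.arctan2(*(k-w)[1::-1])))
R=s["tcp_rot"]
for W in(w,np.array([.4575,.2447,.165])):print(R.T@(W-s["tool_pos"]),R.T@(W-s["tool_pos"]-R@[0,0,-hold_point_z]))
E
```

```text
[0.4591 0.2442 0.165 ] [0.4775 0.1503 0.075 ] 0.09566874685980693 -78.94994736387159
[0.002  0.     0.0659] [0.002  0.     0.0846]
[0.0003 0.0002 0.0659] [0.0003 0.0002 0.0846]
```

```bash
python3 -m creep '[[[0.001,0,0.015],5],[[0,0,0.018],5],[[0,0,0.018],0],[[0,0,0.018],0],[[0,0,0.012],0],[[0,0,0.006],0],[[0,0,0],0]]'
python3 -m creep '[[[0,0,0],0],[[0,0,0],0],[[0,0,0],0],[[0,0,0],0],[[0,0,0],0],[[0,0,0],0],[[0,0,0],0],[[0,0,0],0]]' 0 30
python3 - <<'E'
from h import *
np.set_printoptions(precision=4,suppress=True)
s=state();print(s["q"],s["tool_pos"],s["moment"],s["force"],s["grip_width"],s["gripper_force"])
E
```

```text
time_s: 4.15
tool_pos: [0.4573, 0.2443, 0.1426]
tcp_rot: [[0.835, -0.55, -0.003], [-0.55, -0.835, -0.001], [-0.002, 0.003, -1.0]]
force: [-0.4, 0.7, 0.1]
grip_width: 0.997
gripper_force: 0.0
time_s: 4.82
tool_pos: [0.4591, 0.2448, 0.145]
tcp_rot: [[0.835, -0.551, 0.001], [-0.551, -0.835, 0.0], [0.001, -0.001, -1.0]]
force: [-0.6, -1.8, 4.4]
grip_width: 0.599
gripper_force: 31.0
[ 0.3551  0.0871  1.9332 -0.0003  1.1199  2.5095] [0.4591 0.2448 0.145 ] [-0.1863  0.0664 -0.0319] [-0.6207 -1.805   4.3659] 0.5994082284615341 30.98549421876669
```

```bash
cat > st.py <<'E'
from h import *
s=state();r=s["tcp_rot"];print("q6 %.3f"%s["q"][5],"pos",np.round(s["tool_pos"],4),"F",np.round(s["force"],2),"M",np.round(s["moment"],3),"head %.1f"%np.degrees(np.arctan2(r[1,0],r[0,0])),"w %.3f g %.1f t %.1f"%(s["grip_width"],s["gripper_force"],s["time_s"]))
E
python3 -m creep '[[[0,0,-0.001],0],[[0,0,-0.0003],-5],[[0,0,-0.0003],-5],[[0,0,-0.0003],-5],[[0,0,-0.0003],-5]]' >/dev/null; python3 st.py
```

```text
q6 2.157 pos [0.459  0.2454 0.1466] F [ 0.66 -0.52  1.65] M [ 0.214 -0.107 -0.12 ] head -13.2 w 0.597 g 30.9 t 5.2
```

```bash
python3 -m creep '[[[0,0,-0.0005],-6],[[0,0,-0.0003],-6],[[0,0,-0.0004],-6],[[0,0,-0.0003],-6],[[0,0,-0.0003],-6],[[0,0,-0.0004],-6],[[0,0,-0.0003],-6],[[0,0,-0.0003],-6],[[0,0,-0.0004],-6],[[0,0,-0.0003],-6]]' >/dev/null; python3 st.py
```

```text
q6 1.109 pos [0.458  0.2467 0.1499] F [-1.46  2.82  2.66] M [ 0.793  0.527 -0.165] head 46.8 w 0.596 g 31.0 t 6.1
```

```bash
python3 -m creep '[[[0,-0.0005,-0.0005],-6],[[0,0,-0.0005],-6],[[0,0,-0.0004],-6],[[0,0,-0.0003],-6],[[0,0,-0.0003],-6],[[0,0,-0.0004],-6],[[0,0,-0.0003],-6],[[0,0,-0.0003],-6],[[0,0,-0.0004],-6],[[0,0,-0.0003],-6]]' >/dev/null; python3 st.py
```

```text
q6 0.062 pos [0.4561 0.2465 0.1531] F [-3.8   2.47  3.08] M [ 0.365  0.887 -0.148] head 106.8 w 0.601 g 31.0 t 6.9
```

```bash
python3 -m creep '[[[0.001,-0.0008,-0.0006],-5],[[0,0,-0.0005],-6],[[0,0,-0.0005],-6],[[0,0,-0.0004],-6],[[0,0,-0.0003],-6],[[0,0,-0.0003],-6],[[0,0,-0.0003],-5]]' >/dev/null; python3 st.py
```

```text
q6 -0.634 pos [0.455  0.2459 0.1555] F [-3.44 -0.56  3.04] M [-0.346  0.676 -0.134] head 146.8 w 0.598 g 31.0 t 7.5
```

```bash
python3 -m creep '[[[0.0005,0.0005,-0.0006],-5],[[0,0,-0.0005],-5],[[0,0,-0.0003],-5],[[0,0,-0.0003],-5],[[0,0,-0.0003],-5],[[0,0,-0.0003],-4],[[0,0,-0.0002],-4]]' >/dev/null; python3 st.py
```

```text
q6 -1.207 pos [0.4548 0.2453 0.1576] F [-2.94 -2.97  1.01] M [-0.871  0.401 -0.149] head 179.8 w 0.597 g 31.0 t 8.1
```

```bash
python3 -m creep '[[[0,0,-0.0002],-2],[[0,0,-0.0001],-2],[[0,0,-0.0001],-2]]' >/dev/null; python3 st.py
```

```text
q6 -1.310 pos [0.4549 0.2451 0.1579] F [-2.17 -3.35  2.11] M [-0.959  0.354 -0.144] head -174.3 w 0.600 g 31.0 t 8.3
```

```bash
python3 -m creep '[[[0,0,-0.0001],-2],[[0,0,-0.0001],-2]]' >/dev/null; python3 st.py
```

```text
q6 -1.379 pos [0.455  0.245  0.1581] F [-2.48 -3.24  1.98] M [-1.044  0.307 -0.101] head -170.3 w 0.594 g 31.0 t 8.5
```

```bash
cat >> st.py <<'E'
import sys
sys.exit(abs(s["moment"][2])>0.23)
E
python3 -m creep '[[[0,0,-0.0002],-2],[[0,0,-0.0001],-2]]' >/dev/null; python3 st.py &&
python3 -m creep '[[[0,0,-0.0001],-2],[[0,0,-0.0001],-2]]' >/dev/null; python3 st.py &&
python3 -m creep '[[[0,0,-0.0001],-2],[[0,0,-0.0001],-2]]' >/dev/null && python3 st.py &&
python3 -m creep '[[[0,0,-0.0002],-2],[[0,0,-0.0001],-2]]' >/dev/null && python3 st.py &&
python3 -m creep '[[[0,0,-0.0001],-2],[[0,0,-0.0001],-2]]' >/dev/null && python3 st.py
```

```text
q6 -1.449 pos [0.4551 0.2449 0.1584] F [-1.93 -3.73  1.81] M [-1.025  0.247 -0.122] head -166.3 w 0.598 g 31.0 t 8.7
q6 -1.449 pos [0.4551 0.2449 0.1584] F [-1.93 -3.73  1.81] M [-1.025  0.247 -0.122] head -166.3 w 0.598 g 31.0 t 8.7False
False
```

```bash
sed -i 's/sys.exit(.*/sys.exit(int(abs(s["moment"][2])>0.23))/' st.py
python3 -m creep '[[[0,0,-0.0001],-2],[[0,0,-0.0001],-2]]' >/dev/null && python3 st.py &&
python3 -m creep '[[[0,0,-0.0001],-2],[[0,0,-0.0001],-2]]' >/dev/null && python3 st.py &&
python3 -m creep '[[[0,0,-0.0002],-2],[[0,0,-0.0001],-2]]' >/dev/null && python3 st.py &&
python3 -m creep '[[[0,0,-0.0001],-2],[[0,0,-0.0001],-2]]' >/dev/null && python3 st.py &&
python3 -m creep '[[[0,0,-0.0002],-2],[[0,0,-0.0001],-2]]' >/dev/null && python3 st.py
```

```text
q6 -1.519 pos [0.4551 0.2449 0.1586] F [-2.16 -4.35  1.03] M [-1.126  0.138 -0.14 ] head -162.3 w 0.601 g 31.0 t 8.8
q6 -1.589 pos [0.4552 0.2448 0.1589] F [-2.58 -3.29  0.96] M [-1.119  0.125 -0.147] head -158.3 w 0.598 g 31.0 t 9.0
q6 -1.659 pos [0.4553 0.2447 0.1592] F [-1.85 -4.12  1.46] M [-1.076  0.101 -0.108] head -154.3 w 0.594 g 31.0 t 9.2
q6 -1.729 pos [0.4554 0.2447 0.1594] F [-1.83 -3.41  0.9 ] M [-1.082  0.016 -0.102] head -150.3 w 0.597 g 31.0 t 9.3
q6 -1.798 pos [0.4555 0.2446 0.1597] F [-1.82 -5.77  1.31] M [-1.142 -0.036 -0.201] head -146.3 w 0.597 g 31.1 t 9.5
```

```bash

python3 -m creep '[[[0,0,-0.0001],-1]]' >/dev/null && python3 st.py &&
python3 -m creep '[[[0,0,0],-1]]' >/dev/null && python3 st.py && 
python3 -m creep '[[[0,0,-0.0001],-1]]' >/dev/null && python3 st.py &&
python3 -m creep '[[[0,0,0],-1]]' >/dev/null && python3 st.py
```

```text
q6 -1.816 pos [0.4556 0.2447 0.1598] F [-1.12 -4.77  0.53] M [-1.127 -0.026 -0.118] head -145.3 w 0.597 g 31.1 t 9.6
q6 -1.832 pos [0.4556 0.2447 0.1598] F [-2.71 -4.46  0.34] M [-1.197 -0.002 -0.165] head -144.4 w 0.598 g 31.1 t 9.7
q6 -1.850 pos [0.4557 0.2447 0.1599] F [-1.41 -4.65  0.97] M [-1.248 -0.054 -0.124] head -143.4 w 0.592 g 31.1 t 9.7
q6 -1.867 pos [0.4557 0.2446 0.16  ] F [-1.77 -5.88 -0.35] M [-1.264 -0.082 -0.159] head -142.4 w 0.598 g 31.1 t 9.8
```

```bash

python3 -m creep '[[[0.0004,-0.0003,-0.0001],-2],[[0.0004,-0.0003,-0.0001],-2]]' >/dev/null && python3 st.py &&
python3 -m creep '[[[0.0003,0,-0.0001],-2],[[0,0,-0.0001],-2]]' >/dev/null && python3 st.py &&
python3 -m creep '[[[0,0,-0.0001],-2],[[0,0,-0.0001],-2]]' >/dev/null && python3 st.py &&
python3 -m creep '[[[0,0,-0.0001],-2],[[0,0,-0.0001],-2]]' >/dev/null && python3 st.py &&
python3 -m creep '[[[0,0,-0.0001],-2],[[0,0,-0.0001],-2]]' >/dev/null && python3 st.py &&
python3 -m creep '[[[0,0,-0.0001],-2],[[0,0,-0.0001],-2]]' >/dev/null && python3 st.py
```

```text
q6 -1.940 pos [0.4556 0.2441 0.1603] F [-1.04 -3.26  0.02] M [-0.877 -0.142 -0.134] head -138.3 w 0.597 g 31.1 t 10.0
q6 -2.010 pos [0.4557 0.2441 0.1606] F [-1.38 -2.95 -0.81] M [-0.939 -0.24  -0.151] head -134.3 w 0.598 g 31.2 t 10.2
q6 -2.079 pos [0.4558 0.2441 0.1608] F [-0.34 -4.23  0.67] M [-0.924 -0.271 -0.135] head -130.3 w 0.597 g 31.2 t 10.3
q6 -2.149 pos [0.4559 0.2441 0.161 ] F [-0.15 -3.54 -0.35] M [-0.901 -0.283 -0.102] head -126.3 w 0.600 g 31.2 t 10.5
q6 -2.219 pos [0.4561 0.244  0.1613] F [-0.83 -4.5  -0.9 ] M [-0.928 -0.356 -0.158] head -122.3 w 0.598 g 31.2 t 10.7
q6 -2.289 pos [0.4561 0.244  0.1615] F [-0.15 -4.47 -0.27] M [-0.881 -0.352 -0.112] head -118.3 w 0.597 g 31.2 t 10.8
```

```bash

python3 -m creep '[[[0,0,-0.0001],-2],[[0,0,-0.0001],-2]]' >/dev/null && python3 st.py &&
python3 -m creep '[[[0,0,-0.0001],-2],[[0,0,-0.0001],-2]]' >/dev/null && python3 st.py &&
python3 -m creep '[[[0,0,-0.0001],-2],[[0,0,-0.0001],-2]]' >/dev/null && python3 st.py
```

```text
q6 -2.359 pos [0.4563 0.2441 0.1617] F [-0.24 -4.5  -1.45] M [-0.83  -0.457 -0.11 ] head -114.3 w 0.598 g 31.2 t 11.0
q6 -2.429 pos [0.4564 0.2441 0.1619] F [-0.86 -2.83 -1.49] M [-0.819 -0.459 -0.123] head -110.3 w 0.598 g 31.3 t 11.2
q6 -2.498 pos [0.4565 0.2441 0.1622] F [ 0.83 -4.57 -1.14] M [-0.79  -0.445 -0.105] head -106.3 w 0.595 g 31.3 t 11.3
```

```bash

python3 -m creep '[[[0,0,0],0],[[0,0,0],0],[[0,0,0],0],[[0,0,0],0],[[0,0,0],0]]' 1 >/dev/null; python3 st.py;
python3 -m creep '[[[0,0,0],7],[[0,0,0],7],[[0,0,0],7],[[0,0,0],7],[[0,0,0],7],[[0,0,0],7],[[0,0,0],7],[[0,0,0],7],[[0,0,0],7],[[0,0,0],7],[[0,0,0],0],[[0,0,0],0]]' >/dev/null; python3 st.py
```

```text
q6 -2.497 pos [0.4565 0.2457 0.1632] F [-0.4   0.79 -0.61] M [ 0.016  0.063 -0.01 ] head -106.4 w 1.000 g 0.0 t 11.7
q6 -1.278 pos [0.4565 0.2455 0.1632] F [-0.02  0.69  0.21] M [-0.011 -0.01  -0.046] head -176.3 w 1.001 g 0.0 t 12.7
```

```bash

python3 -m creep '[[[-0.0012,-0.001,-0.0005],0],[[0,0,0],0]]' >/dev/null
python3 -m creep '[[[0,0,0],0],[[0,0,0],0],[[0,0,0],0],[[0,0,0],0],[[0,0,0],0],[[0,0,0],0],[[0,0,0],0],[[0,0,0],0]]' 0 30 >/dev/null;python3 st.py
```

```text
q6 -1.278 pos [0.4579 0.2447 0.1639] F [-0.94  1.53  1.39] M [0.21  0.084 0.004] head -176.4 w 0.594 g 31.0 t 13.6
```

```bash

python3 -m creep '[[[0,0,-0.0002],-2],[[0,0,-0.0002],-2]]' >/dev/null && python3 st.py &&
python3 -m creep '[[[0,0,-0.0001],-2],[[0,0,-0.0001],-2]]' >/dev/null && python3 st.py &&
python3 -m creep '[[[0,0,-0.0001],-2],[[0,0,-0.0001],-2]]' >/dev/null && python3 st.py &&
python3 -m creep '[[[0,0,-0.0001],-2],[[0,0,-0.0001],-2]]' >/dev/null && python3 st.py &&
python3 -m creep '[[[0,0,-0.0001],-2],[[0,0,-0.0001],-2]]' >/dev/null && python3 st.py &&
python3 -m creep '[[[0,0,-0.0001],-2],[[0,0,-0.0001],-2]]' >/dev/null && python3 st.py
```

```text
q6 -1.349 pos [0.4578 0.2447 0.1641] F [-0.42  1.83  0.53] M [ 0.226 -0.045 -0.118] head -172.4 w 0.595 g 31.1 t 13.7
q6 -1.419 pos [0.4578 0.2447 0.1643] F [-0.03  2.32  0.32] M [ 0.279 -0.004 -0.122] head -168.4 w 0.596 g 31.1 t 13.9
q6 -1.489 pos [0.4578 0.2448 0.1645] F [-0.67  1.29  0.83] M [ 0.264  0.043 -0.151] head -164.4 w 0.595 g 31.1 t 14.1
q6 -1.558 pos [0.4578 0.2449 0.1648] F [0.08 1.66 0.06] M [ 0.336  0.082 -0.168] head -160.4 w 0.596 g 31.1 t 14.2
q6 -1.628 pos [0.4577 0.2449 0.1649] F [-0.06  1.4   0.77] M [ 0.346  0.062 -0.147] head -156.4 w 0.596 g 31.1 t 14.4
q6 -1.698 pos [0.4577 0.2449 0.1652] F [-0.31  2.08  2.04] M [ 0.367  0.088 -0.103] head -152.4 w 0.598 g 31.1 t 14.6
```

```bash

python3 -m creep '[[[0,0,-0.0001],-2],[[0,0,-0.0001],-1]]' >/dev/null && python3 st.py &&
python3 -m creep '[[[0,0,-0.0001],-2],[[0,0,-0.0001],-1]]' >/dev/null && python3 st.py &&
python3 -m creep '[[[0,0,-0.0001],-2],[[0,0,-0.0001],-1]]' >/dev/null && python3 st.py &&
python3 -m creep '[[[0,0,-0.0001],-2],[[0,0,-0.0001],-1]]' >/dev/null && python3 st.py &&
python3 -m creep '[[[0,0,-0.0001],-2],[[0,0,-0.0001],-1]]' >/dev/null && python3 st.py &&
python3 -m creep '[[[0,0,-0.0001],-2],[[0,0,-0.0001],-1]]' >/dev/null && python3 st.py
```

```text
q6 -1.750 pos [0.4577 0.2449 0.1653] F [-0.    3.12  0.26] M [ 0.475  0.101 -0.167] head -149.4 w 0.599 g 31.1 t 14.7
q6 -1.802 pos [0.4577 0.2449 0.1655] F [-1.35  2.76  0.54] M [ 0.447  0.169 -0.089] head -146.4 w 0.597 g 31.1 t 14.9
q6 -1.855 pos [0.4577 0.2449 0.1657] F [-1.01  2.6   1.15] M [ 0.558  0.167 -0.182] head -143.4 w 0.599 g 31.1 t 15.1
q6 -1.907 pos [0.4576 0.2448 0.1659] F [0.02 2.52 1.21] M [ 0.518  0.208 -0.136] head -140.4 w 0.596 g 31.1 t 15.2
q6 -1.959 pos [0.4576 0.2448 0.1661] F [-0.49  2.85  0.09] M [ 0.636  0.16  -0.136] head -137.4 w 0.593 g 31.1 t 15.4
q6 -2.012 pos [0.4576 0.2447 0.1663] F [-0.7   3.53  0.52] M [ 0.679  0.294 -0.145] head -134.4 w 0.597 g 31.1 t 15.6
```

```bash

python3 -m creep '[[[0,0,-0.0001],-2]]' >/dev/null && python3 st.py &&
python3 -m creep '[[[0,0,-0.0001],-2]]' >/dev/null && python3 st.py &&
python3 -m creep '[[[0,0,-0.0001],-2]]' >/dev/null && python3 st.py &&
python3 -m creep '[[[0,0,-0.0001],-2]]' >/dev/null && python3 st.py 
python3 - <<'E'
from h import *
a=grab_frame("side")[255:385,260:380,::-1]
cv2.imwrite("pics/side2.png",cv2.resize(a,(480,520),interpolation=cv2.INTER_CUBIC))
E
```

```text
q6 -2.046 pos [0.4576 0.2447 0.1663] F [-1.24  4.64 -0.13] M [ 0.652  0.248 -0.134] head -132.4 w 0.594 g 31.1 t 15.7
q6 -2.082 pos [0.4575 0.2447 0.1664] F [-0.81  3.72 -0.42] M [ 0.665  0.256 -0.197] head -130.4 w 0.595 g 31.1 t 15.7
q6 -2.117 pos [0.4575 0.2447 0.1665] F [-0.89  3.86  0.75] M [ 0.708  0.255 -0.186] head -128.4 w 0.598 g 31.1 t 15.8
q6 -2.152 pos [0.4575 0.2447 0.1666] F [-1.06  3.76  0.67] M [ 0.677  0.23  -0.169] head -126.4 w 0.595 g 31.1 t 15.9
```

View pics/side2.png

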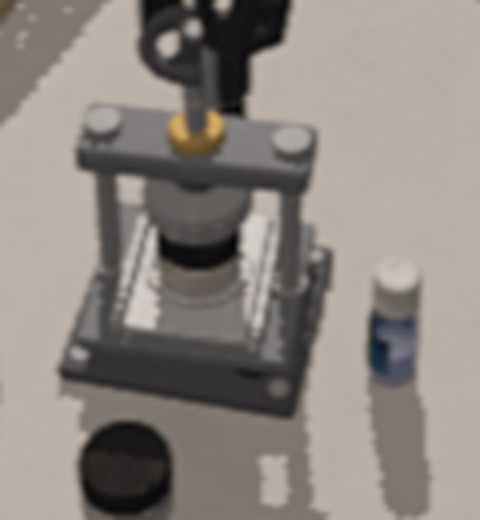

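The cup is now well clear of the jar lid and the collar is close under the bridge. I'll keep feeling for the stop.

```bash
sed -i 's/>0.23/>0.26/' st.py
python3 -m creep '[[[0,0,-0.0001],-2]]' >/dev/null && python3 st.py &&
python3 -m creep '[[[0,0,-0.0001],-2]]' >/dev/null && python3 st.py &&
python3 -m creep '[[[0,0,-0.0001],-2]]' >/dev/null && python3 st.py &&
python3 -m creep '[[[0,0,-0.0001],-2]]' >/dev/null && python3 st.py &&
python3 -m creep '[[[0,0,-0.0001],-2]]' >/dev/null && python3 st.py &&
python3 -m creep '[[[0,0,-0.0001],-2]]' >/dev/null && python3 st.py 
```

```text
q6 -2.185 pos [0.4575 0.2447 0.1666] F [-1.68  4.73  0.89] M [ 0.635  0.234 -0.265] head -124.5 w 0.593 g 31.1 t 16.0
```

```bash

python3 -m creep '[[[0,0,0],-1],[[0,0,0],0]]' >/dev/null ; python3 st.py
python3 -m creep '[[[0,0,0],0]]' >/dev/null ; python3 st.py
```

```text
q6 -2.202 pos [0.4575 0.2447 0.1666] F [-1.21  4.76  0.63] M [ 0.748  0.308 -0.265] head -123.5 w 0.594 g 31.1 t 16.2
q6 -2.202 pos [0.4575 0.2446 0.1667] F [-0.62  4.63  0.23] M [ 0.735  0.292 -0.195] head -123.5 w 0.594 g 31.1 t 16.3
```

```bash

python3 -m creep '[[[0,0,0],-1],[[0,0,0],0]]' >/dev/null ; python3 st.py
python3 -m creep '[[[0,0,0],-1],[[0,0,0],0]]' >/dev/null ; python3 st.py
python3 -m creep '[[[0,0,0],0]]' >/dev/null ; python3 st.py
```

```text
q6 -2.221 pos [0.4575 0.2446 0.1667] F [-2.55  4.32  0.32] M [ 0.861  0.387 -0.238] head -122.4 w 0.595 g 31.1 t 16.4
q6 -2.238 pos [0.4576 0.2446 0.1667] F [-2.23  4.98  0.09] M [ 0.808  0.418 -0.257] head -121.4 w 0.595 g 31.1 t 16.6
q6 -2.238 pos [0.4576 0.2446 0.1668] F [-1.94  5.1   0.5 ] M [ 0.889  0.452 -0.283] head -121.4 w 0.599 g 31.1 t 16.7
```

```bash

python3 -m creep '[[[0,0,0],-1],[[0,0,0],0]]' >/dev/null ; python3 st.py
python3 -m creep '[[[0,0,0],-1],[[0,0,0],0]]' >/dev/null ; python3 st.py
python3 -m creep '[[[0,0,0],0],[[0,0,0],0]]' >/dev/null ; python3 st.py
```

```text
q6 -2.256 pos [0.4576 0.2445 0.1667] F [-1.68  4.33  0.27] M [ 0.837  0.489 -0.251] head -120.4 w 0.597 g 31.2 t 16.9
q6 -2.273 pos [0.4576 0.2445 0.1667] F [-3.02  5.    0.58] M [ 0.804  0.456 -0.32 ] head -119.4 w 0.598 g 31.2 t 17.0
q6 -2.273 pos [0.4576 0.2445 0.1667] F [-2.13  5.37 -0.68] M [ 0.768  0.493 -0.286] head -119.4 w 0.599 g 31.2 t 17.2
```

```bash

python3 - <<'E'
from h import *
a=grab_frame("side")[265:330,270:350,::-1]
a=cv2.resize(a,(480,390),interpolation=cv2.INTER_CUBIC)
b=cv2.imread("pics/side0.png")[265:330,270:350]
b=cv2.resize(b,(480,390),interpolation=cv2.INTER_CUBIC)[:,:]
cv2.imwrite("pics/side3.png",np.hstack([b[:,60:440],a[:,60:440]]))
E
```

```text
(no output)
```

View pics/side3.png

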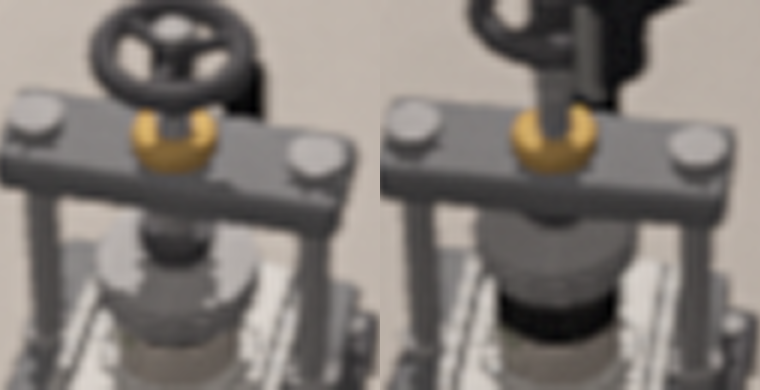

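The bridge has twisted about 0.09 rad, which agrees with the 0.29 N m moment. The pads may be slipping on the rim, so I'll confirm the stop with a firmer grip and 1° more.

```bash

python3 -m creep '[[[0,0,0],0],[[0,0,0],0],[[0,0,0],-1],[[0,0,0],0]]' 0 45 >/dev/null ; python3 st.py
python3 -m creep '[[[0,0,0],0]]' >/dev/null ; python3 st.py
python3 -m creep '[[[0,0,0],-1],[[0,0,0],0]]' >/dev/null ; python3 st.py
python3 -m creep '[[[0,0,0],0]]' >/dev/null ; python3 st.py
```

```text
q6 -2.291 pos [0.4576 0.2446 0.1668] F [-2.    3.69  0.37] M [ 0.789  0.411 -0.333] head -118.4 w 0.589 g 46.5 t 17.6
q6 -2.290 pos [0.4576 0.2445 0.1668] F [-1.6   4.71 -0.26] M [ 0.836  0.52  -0.262] head -118.4 w 0.590 g 46.5 t 17.7
q6 -2.308 pos [0.4576 0.2446 0.1668] F [-2.02  4.78  0.54] M [ 0.74   0.485 -0.359] head -117.4 w 0.590 g 46.5 t 17.8
q6 -2.308 pos [0.4576 0.2445 0.1668] F [-1.51  4.61  0.66] M [ 0.777  0.496 -0.34 ] head -117.4 w 0.591 g 46.5 t 17.9
```

```bash

python3 -m creep '[[[0,0,0],1],[[0,0,0],1],[[0,0,0],1],[[0,0,0],1],[[0,0,0],0]]' >/dev/null ; python3 st.py
python3 -m creep '[[[0,0,0],0],[[0,0,0],0],[[0,0,0],0],[[0,0,0],0],[[0,0,0],0]]' 1 30 >/dev/null; python3 st.py
python3 -m creep '[[[0,0,-0.02],0],[[0,0,-0.03],0],[[0,0,-0.03],0],[[0,0,-0.02],0],[[0,0,0],0],[[0,0,0],0]]' >/dev/null; python3 st.py
python3 - <<'E'
from h import *
c=get_calibration("wrist")
cv2.imwrite("pics/w2.png",grab_frame("wrist")[:,:,::-1]);np.save("c.npy",c,allow_pickle=True)
print(proj(c,np.array([.4583,.2445,.183])),proj(c,np.array([.473,.147,.075])))
E
```

```text
q6 -2.238 pos [0.4576 0.2446 0.1668] F [-1.9   4.02  0.79] M [ 0.841  0.523 -0.166] head -121.4 w 0.587 g 46.6 t 18.3
q6 -2.238 pos [0.4581 0.2439 0.1669] F [ 0.24 -0.13  0.74] M [-0.006  0.003  0.018] head -121.4 w 1.000 g 0.0 t 18.8
q6 -2.238 pos [0.4589 0.2445 0.2684] F [ 0.58 -0.65 -0.36] M [ 0.002 -0.017  0.022] head -121.4 w 0.999 g 0.0 t 19.2
[321.86038534 247.6437164 ] [253.57026069 133.67251072]
```

View pics/w2.png

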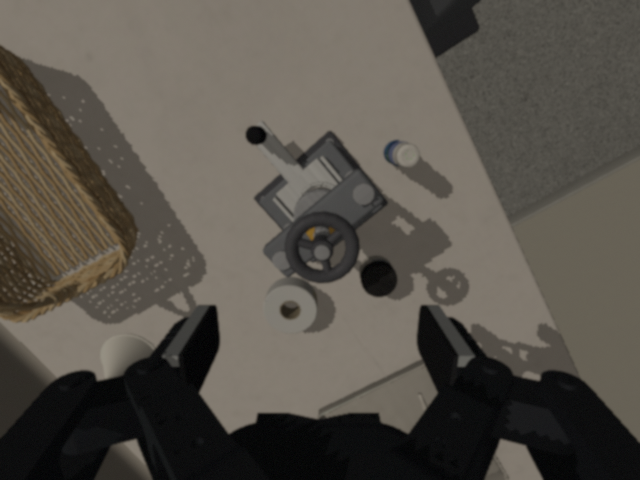

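The wheel is at (321,247) as expected, and the knob top is at about (257,134).

```bash
python3 - <<'E'
from h import *
np.set_printoptions(precision=4,suppress=True)
c=np.load("c.npy",allow_pickle=True).item()
print("wheel",atz(c,321,247,.183),"knob",atz(c,257,134,.075),"bottle",atz(c,403,154,.07),"roll",atz(c,291,306,.029))
E
python3 -m creep '[[[0,0,0],7],[[0,0,0],7],[[0,0,0],7],[[0,0,0],7],[[0,0,0],7],[[0,0,0],7],[[0,0,0],7],[[0,0,0],7],[[0,0,0],7],[[0,0,0],7],[[0,0,0],0],[[0,0,0],0]]' >/dev/null
python3 -m creep '[[[0,0,0],7],[[0,0,0],7],[[0,0,0],7],[[0,0,0],7],[[0,0,0],7],[[0,0,0],7],[[0,0,0],7],[[0,0,0],7],[[0,0,0],7],[[0,0,0],7],[[0,0,0],0],[[0,0,0],0]]' >/dev/null; python3 st.py
```

```text
wheel [0.4586 0.2438 0.183 ] knob [0.4704 0.1489 0.075 ] bottle [0.3614 0.2371 0.07  ] roll [0.5574 0.3359 0.029 ]
q6 0.201 pos [0.4574 0.2443 0.266 ] F [ 0.   -0.66  0.15] M [-0.001  0.009  0.073] head 98.8 w 1.001 g 0.0 t 21.3
```

```bash
python3 -m creep '[[[-0.025,0,0],0],[[-0.035,0,0],0],[[-0.0248,0,0],0],[[-0.013,0,0],0],[[0,0,0.03],0],[[0,0,0.035],0],[[0,0,0.035],0],[[0,0,0.025],0],[[0,0,0.01],0],[[0,0,0],0],[[0,0,0],0]]' >/dev/null; python3 st.py
python3 - <<'E'
from h import *
np.set_printoptions(precision=4,suppress=True)
c=get_calibration("wrist");f=grab_frame("wrist")[:,:,::-1]
p=proj(c,np.array([.4728,.1477,.075]));print(p,atz(c,p[0]+5,p[1],.075)-atz(c,*p,.075),atz(c,p[0],p[1]+5,.075)-atz(c,*p,.075))
cv2.imwrite("pics/w3.png",f)
E
```

```text
q6 0.010 pos [0.4726 0.1478 0.1321] F [ 0.49  0.86 -0.05] M [-0.015  0.006  0.06 ] head 98.7 w 1.002 g 0.0 t 22.2
[315.2165 262.3154] [0.0031 0.0005 0.    ] [ 0.0005 -0.0033  0.    ]
```

View pics/w3.png

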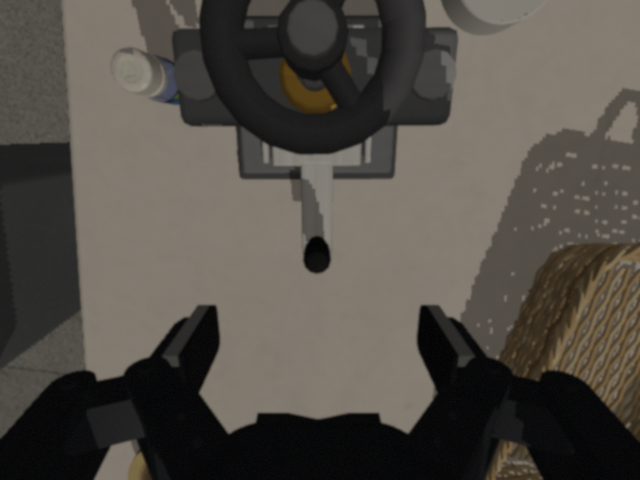

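The knob top is at about (317,259), within 2 mm of the prediction. Before descending I'll check how close the camera and gripper come to the wheel.

```bash
python3 - <<'E'
from h import *
np.set_printoptions(precision=4,suppress=True)
c=get_calibration("wrist");s=state();p=-np.array(c["R"]).T@np.array(c["t"]);print(s["tcp_rot"].T@(p-s["tool_pos"]),p)
E
```

```text
[ 0.0766  0.0014 -0.1424] [0.4632 0.2239 0.2758]
```

The camera sits 77 mm towards the wheel, so I'll turn the tool 140° to put it on the far side. The knob is round, so the grip works from any direction. I'll also half-close the gripper.

```bash

python3 -m creep '[[[0,0,0],7],[[0,0,0],7],[[0,0,0],7],[[0,0,0],7],[[0,0,0],7],[[0,0,0],7],[[0,0,0],7],[[0,0,0],7],[[0,0,0],7],[[0,0,0],7],[[0,0,0],0]]' 0.5 >/dev/null
python3 -m creep '[[[0,0,0],7],[[0,0,0],7],[[0,0,0],7],[[0,0,0],7],[[0,0,0],7],[[0,0,0],7],[[0,0,0],7],[[0,0,0],7],[[0,0,0],7],[[0,0,0],7],[[0,0,0],0],[[0,0,0],0]]' >/dev/null; python3 st.py
python3 - <<'E'
from h import *
np.set_printoptions(precision=4,suppress=True)
s=state();print("to knob grasp in tool",s["tcp_rot"].T@(np.array([.4735,.1487,.0525])-s["tool_pos"]), "pull 1mm",s["tcp_rot"].T@np.array([np.cos(np.radians(-81.2)),np.sin(np.radians(-81.2)),0]))
c=get_calibration("wrist");f=grab_frame("wrist")[:,:,::-1];print(proj(c,np.array([.4735,.1487,.075])))
cv2.imwrite("pics/w4.png",f)
E
```

```text
q6 2.450 pos [0.4735 0.148  0.1333] F [-0.13  0.44 -0.3 ] M [ 0.013  0.032 -0.034] head -41.1 w 0.498 g 0.0 t 24.2
to knob grasp in tool [-0.0007 -0.0003  0.0808] pull 1mm [0.7651 0.6439 0.    ]
[318.3546 266.9143]
```

```bash

python3 -m creep '[[[-0.0007,0,0.02],0],[[0,0,0.025],0],[[0,0,0.02],0],[[0,0,0.011],0],[[0,0,0.005],0],[[0,0,0],0],[[0,0,0],0]]' >/dev/null; python3 st.py
python3 -m creep '[[[0,0,0],0],[[0,0,0],0],[[0,0,0],0],[[0,0,0],0],[[0,0,0],0],[[0,0,0],0]]' 0 20 >/dev/null; python3 st.py
```

```text
q6 2.455 pos [0.4726 0.1483 0.0515] F [ 0.05 -0.01  0.51] M [0.074 0.008 0.049] head -41.4 w 0.503 g 0.0 t 24.8
q6 2.456 pos [0.4727 0.148  0.0515] F [ 0.83 -2.35  2.2 ] M [-0.422 -0.078 -0.013] head -41.4 w 0.198 g 21.1 t 25.3
```

```bash

python3 -m creep '[[[0.0008,0.0006,-0.0004],0],[[0.0015,0.0013,0],0],[[0.0023,0.0019,0],0],[[0.003,0.0026,0],0],[[0.003,0.0026,0],0],[[0.003,0.0026,0],0],[[0.003,0.0026,0],0],[[0.003,0.0026,0],0],[[0.003,0.0026,0],0],[[0.003,0.0026,0],0],[[0.003,0.0026,0],0]]' >/dev/null; python3 st.py
python3 -m creep '[[[0.003,0.0026,0],0],[[0.003,0.0026,0],0],[[0.003,0.0026,0],0],[[0.003,0.0026,0],0],[[0.0023,0.0019,0],0],[[0.0015,0.0013,0],0],[[0.0015,0.0013,0],0],[[0,0,0],0]]' >/dev/null; python3 st.py
```

```text
q6 2.378 pos [0.4771 0.1104 0.0512] F [1.13 1.22 1.96] M [ 0.438 -0.274 -0.138] head -41.4 w 0.196 g 21.0 t 26.2
q6 2.332 pos [0.4802 0.0877 0.0512] F [1.5  0.2  0.94] M [ 0.165 -0.283 -0.193] head -41.4 w 0.193 g 21.0 t 26.9
```

```bash

python3 -m creep '[[[0.0008,-0.0006,0],0],[[0.0008,0.0006,0],0],[[0.0008,0.0006,0],0],[[0,0,0],0]]' >/dev/null; python3 st.py
python3 -m creep '[[[0.0008,0.0006,0],0],[[0,0,0],0]]' >/dev/null; python3 st.py
python3 -m creep '[[[0.0008,0.0006,0],0],[[0,0,0],0]]' >/dev/null; python3 st.py
```

```text
q6 2.327 pos [0.4813 0.0862 0.0511] F [0.31 1.47 1.36] M [ 0.287 -0.195 -0.134] head -41.4 w 0.200 g 21.0 t 27.2
q6 2.325 pos [0.4816 0.0852 0.0511] F [0.19 0.99 1.54] M [ 0.304 -0.184 -0.074] head -41.4 w 0.194 g 21.0 t 27.4
q6 2.323 pos [0.4818 0.0841 0.0512] F [0.51 1.59 0.71] M [ 0.312 -0.116 -0.132] head -41.4 w 0.193 g 21.0 t 27.6
```

```bash

python3 -m creep '[[[0.0008,0.0006,0],0],[[0,0,0],0]]' >/dev/null; python3 st.py
python3 -m creep '[[[0.0008,0.0006,0],0],[[0,0,0],0]]' >/dev/null; python3 st.py
python3 -m creep '[[[0.0008,0.0006,0],0],[[0,0,0],0]]' >/dev/null; python3 st.py
```

```text
q6 2.321 pos [0.482  0.0832 0.0511] F [0.73 2.71 2.07] M [ 0.329 -0.105 -0.12 ] head -41.4 w 0.197 g 21.0 t 27.7
q6 2.319 pos [0.4818 0.083  0.051 ] F [-1.31  4.89  1.02] M [ 0.943  0.006 -0.098] head -41.5 w 0.197 g 20.9 t 27.9
q6 2.317 pos [0.4816 0.0829 0.0508] F [-0.75  7.41 -0.03] M [ 1.29   0.023 -0.15 ] head -41.5 w 0.196 g 20.9 t 28.1
```

The force has climbed to 7 N, so the tray's end stop is reached. I'll ease off, release and lift.

```bash

python3 -m creep '[[[-0.0008,-0.0006,0],0],[[-0.0004,-0.0003,0],0],[[0,0,0],0]]' >/dev/null; python3 st.py
python3 -m creep '[[[0,0,0],0],[[0,0,0],0],[[0,0,0],0],[[0,0,0],0],[[0,0,0],0]]' 0.5 >/dev/null; python3 st.py
python3 -m creep '[[[0,0,-0.01],0],[[0,0,-0.025],0],[[0,0,-0.035],0],[[0,0,-0.035],0],[[0,0,-0.035],0],[[0,0,-0.03],0],[[0,0,0],0],[[0,0,0],0],[[0,0,0],0]]' >/dev/null; python3 st.py
python3 - <<'E'
from h import *
a=grab_frame("side")[255:385,260:380,::-1];b=grab_frame("top")[160:270,190:300,::-1]
a=cv2.resize(a,(400,433),interpolation=cv2.INTER_CUBIC);b=cv2.resize(b,(400,400),interpolation=cv2.INTER_CUBIC)
cv2.imwrite("pics/end.png",np.hstack([a[:400],b]))
E
```

```text
q6 2.320 pos [0.482  0.0831 0.0511] F [0.9  3.83 0.15] M [ 0.731 -0.106 -0.117] head -41.4 w 0.195 g 20.9 t 28.3
q6 2.320 pos [0.482  0.0824 0.051 ] F [ 0.67 -0.02  0.24] M [-0.048 -0.018  0.002] head -41.4 w 0.497 g 0.0 t 28.7
q6 2.320 pos [0.4818 0.0827 0.2212] F [-0.29  0.2  -0.85] M [ 0.011 -0.028 -0.031] head -41.4 w 0.504 g 0.0 t 29.5
```

View pics/end.png

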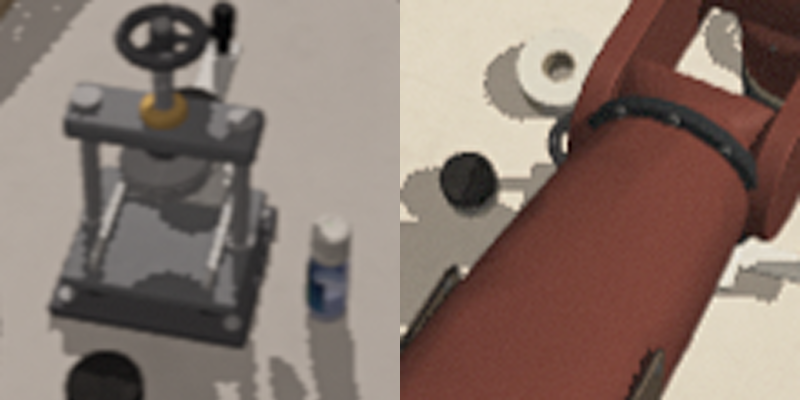

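The side view shows the tray drawn out, the jar's black lid upright behind the bridge, the wheel up and the frame back square. Nothing nearby has moved, so I'm handing in.

```bash
python3 -c "
from plant import *
print(sign_off())"
```

```text
the job is handed in; nothing more can be done
None
```

I wound the press up to its stop, drew the tray fully out with the jar standing on it, released the knob, and handed the job in at about 30 s; the hand-in returned no verdict.

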